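Find the high spot of a slide-carousel wheel on its run-out stand

ROBOT

A 6-joint arm with a two-finger parallel gripper is mounted at the origin on the work surface. World frame = base frame: x ahead of the robot, y to its left, z up, the work surface at z = 0. Lengths are in mm, angles in rad, forces in N, time in s.
With the tool pointing down it reaches from about 350 to 775 mm from the base axis. Payload 7.3 kg.
Tool frame: the origin (TCP) lies midway between the tips of the shut fingers; the grasp point (between the pads) lies 19 mm behind it; x points along the fingers, y is the direction in which the jaws open and shut, and the axes are right-handed (so a half turn about x gives the same grasp; the last joint's range is limited). The gripper opens to 92 mm and grips with 3 to 60 N. Pads are 19 mm wide; open, the fingers measure 130 mm over their backs; the gripper's body (75 mm by 190 mm) begins 47 mm behind the grasp point.
Start: joints at [-1.251, 0.342, 1.524, -0, 1.275, -0.146], TCP at [235.821, -469.077, 226.741] pointing down, gripper open.
Joint ranges: [-2.53, 2.53], [-0.77, 2.02], [0.04, 2.7], [-1, 4.14], [0.28, 2.66], [-3.11, 3.11]. Speed limits (rad/s): [2.57, 2.57, 3.14, 3.14, 3.14, 3.14].

INTERFACE

Orientations are given as a rotation vector (axis times angle).
In Python, from workcell import manip gives the robot as it stands.
- The arm moves only by the tool move_arm, never from a script. Its argument "steps" is one flat list of numbers, 5 for each row, row after row: the shift along the tool's x, y, z in cm, then the turn about the tool's x in degrees, then the opening, from -1 (shut) to 1 (fully open), so that 0 is half open. A call has 1 to 10 rows; each row shifts and turns the pose as measured when the row begins, along the tool's axes as they then stand; what a row does not reach is not made up. A row lasts 1/12 s, in which the tool goes at most 41.7 mm and 7.16 degrees, less where a joint would pass 70% of its speed; a pose out of reach is approached as far as the arm can. A call is refused whole if a number of a shift passes 4.17 or a number of a turn 7.16, either way. A call with a gripper value outside its range is refused whole. The fingers move at their own pace and stop on an object; "force" is the grip in N (left out, the last holds). Time passes only in rows, so rows that do not move let the fingers close. It gives the time, the measured TCP pose, the force and the opening at its end, in the units of the state.
- manip.sense(): the state, without advancing time (a new reading comes with each control period).
- manip.grab_frame(name): name is "side" or "top" or "wrist"; returns (picture, depth): 384x512x3 uint8, red, green, blue; 384x512 float32, mm along the optical axis (not along the pixel's ray), 0 where there is no reading.
- manip.camera_params(name): a dict with "fovy" (degrees; the focal length in pixels is half the picture's height over the tangent of half this angle, whatever the lens; pixels are square), "cx", "cy" (the principal point, pixels), "pose" (4x4, takes a point from camera to world coordinates); the wrist camera has in their place "hand_eye" (4x4, takes a point from camera to tool coordinates, whose origin is the TCP and whose axes are the tool frame's). Camera axes: x right, y down, z forward; pixel columns grow to the right and rows downward; lengths in mm; the calibration is good to about 2 mm. A picture is of the moment at which its call begins: read the wrist's pose just before it. camera_params takes no time and is no camera call.
- manip.close_job(): hands the job in, once; it reports no verdict.
The state is a dict: "time": time; "joints": joint angles; "dq": joint speeds; "joint_efforts": joint torques, N m; "eef_pos": TCP position; "tcp_rot": TCP orientation; "contact_force": force on the tool from outside, world axes, zero at the start; "ft_torque": the same for the moment, N m; "finger_gap": opening from 0.0 (shut) to 1.0 (fully open).
Only numpy, scipy, OpenCV 4.12 (cv2) and the standard library are available. Lean on these libraries where they do the work, as an engineer would, in place of code of your own. Each camera call takes 0.05 s, during which the arm holds its last target. There are 200 camera calls.

TASK

Gently push the red-topped carriage of the spring pointer all the way to its stop, so that the pointer bears on the wheel's rim (push with the fingers, do not pinch or strain it). Then turn the wheel slowly (several seconds a turn) by its black crank knob, feeling how the pointer loads it, find the highest spot of the rim (there is also a lesser bump), stop with the peak of that high spot under the pointer, and let go. Leave the slide box, the oil bottle and the mug where they stand.

Things in the scene. Friction and masses are not known exactly. Their poses are not given: they have to be found in the camera images.
- stand: White run-out stand, fixed: base plate 275 x 180 x 16 mm. Origin on the wheel's vertical axis at desk height, z up. Its x axis points from the wheel axis to the spring pointer; its y axis is the way the carriage slides home. The rail lies at x = 145 mm; its end stop is a red block at y = 20 to 30 mm, up to 72 mm high.
- carriage: Grey block with a red top carrying the spring pointer, 50 (x) x 40 (y) mm, from 60 to 98 mm high; origin under its centre at 60 mm height, at the stand's x = 145 mm. Slides only along the stand's y axis with about 7 N of friction, stays where left; starts 33 to 45 mm short of home (at negative y) and is home, at the stop, when its origin is at the stand's y = 0.
- push_face (a point): Middle of the carriage's face to push on, 82 mm above the desk, on its side away from the stop (20 mm from its origin towards the stand's -y). Push it towards the stand's +y, with the shut fingers' tips 65 to 80 mm high (the rail below is 58 mm high), with less than 40 N.
- touch_point (a point): Fixed point of the stand, 75 mm high, on the stand's x axis 70 mm from the wheel axis: where the pointer's roller tip (10 mm across) meets the rim once the carriage is home. Its spring bears with about 2.5 N on the round rim, 6.5 N on the peak of the lesser bump, 12.6 N on the peak of the high spot (11.4 N when 8 degrees off the peak).
- wheel: Aluminium wheel 140 mm across, lying flat; origin on its vertical axis at desk height. Turns either way without limit; bearing drag about 0.12 N m (2.5 N at the crank) holds it where left. Rim round (radius 70 mm, 66 to 84 mm high) but for one high spot 5 mm proud (50 degrees foot to foot, rounded, peak in its middle) and one lesser bump 2 mm proud; their places vary and are not measured.
- wheel_top (a point): Centre of the wheel's flat top face, 120 mm across, 88 mm above the desk. With the pointer on the rim, climbing the high spot takes up to about 3 N more at the crank than the bearing drag, going down up to 3 N less (the spring pushes the wheel on); the extra is greatest 15 degrees from the peak and zero at the peak. On the lesser bump it is at most half as much.
- crank_knob (a point): On the axis of the black crank knob, 120 mm above the desk: upright cylinder, diameter 18 mm, 92 to 140 mm high, on the wheel 48 mm from its axis. It spins freely on its own pin, so it can be pinched and carried round in a circle without turning the fingers. Keep the fingers above 100 mm while turning: the carriage is 98 mm high, nothing else near the wheel is higher.
- slide_box: Bystander: closed blue slide box with a white band, 85 x 60 x 30 mm, origin under its centre.
- oil_bottle: Bystander: small amber immersion-oil bottle with black cap, 36 mm in diameter, 75 mm high, origin under its centre.
- mug: Bystander: white mug, 76 mm across, 85 mm high, handle on its y side, origin under its centre.

How it is judged (in metres and radians):
On the way, in this order (a step that is already met when the one before it is completed fails the run):
1. the pointer carriage is pushed home to its stop (y of carriage in the frame of stand above -0.003 m), for 0.2 s.
2. the peak of the high spot is under the pointer (contact force between wheel and carriage above 11.4 N and y of carriage in the frame of stand above -0.003 m), for 0.3 s.
At the end, for the whole second after the job is handed in: The carriage is within 3 mm of home, the wheel is at rest and the pointer bears on it with more than 11.4 N, which means that the peak of the high spot is within about 8 degrees of the pointer (all of step 2 and angular speed of wheel below 0.05 rad/s); the robot touches nothing.
It fails at once if the carriage is pressed or pinched with more than 40 N (contact force between any of the arm, the fingers and carriage above 40 N).
It fails at once if the wheel is spun faster than 3.5 rad/s (angular speed of wheel above 3.5 rad/s).
It fails at once if the slide box is moved more than 20 mm (distance of slide_box from where it was at the start of the episode above 0.02 m).
It fails at once if the oil bottle is moved more than 20 mm (distance of oil_bottle from where it was at the start of the episode above 0.02 m).
It fails at once if the mug is moved more than 20 mm (distance of mug from where it was at the start of the episode above 0.02 m).
It also fails if it takes over 72 s, if anything falls off the work surface, if the arm or the gripper's body presses on something with over 40 N, if the wrist force passes 120 N, or if a joint passes its speed limit or range.

## Working session

There is one attempt and no reset: what is moved stays moved. The work goes in short steps, Python scripts to look and compute and a tool call to move; the robot and the scene stay as the last step left them, time stands still between calls to the robot, and variables do not carry over. Pictures are saved under pics/ and viewed, on a budget of 10 in all, crops included, one or two more only if the job needs it, and the job is handed in when it is done.

Besides the shell and the picture viewer there is one more tool, called after "Emit:" as name(argument=value, ...), one argument or row to a line, values as JSON. move_arm: Moves the arm, as the interface text tells. Its arguments: {"type":"object","properties":{"steps":{"type":"array","items":{"type":"number"}},"force":{"type":"number"}},"required":["steps"]}

```bash
mkdir -p pics
cat > h.py <<'E'
import numpy as np, cv2
from scipy.spatial.transform import Rotation as R
from workcell import manip
def cam(name):
    s=manip.sense(); p=manip.camera_params(name); im,d=manip.grab_frame(name)
    if 'pose' in p: T=np.array(p['pose'])
    else:
        E=np.eye(4);E[:3,:3]=R.from_rotvec(s['tcp_rot']).as_matrix();E[:3,3]=s['eef_pos'];T=E@np.array(p['hand_eye'])
    f=im.shape[0]/2/np.tan(np.radians(p['fovy'])/2)
    return im,d,(T,f,p['cx'],p['cy'])
def cloud(d,c):
    T,f,cx,cy=c; v,u=np.indices(d.shape)
    P=np.stack([(u-cx)/f*d,(v-cy)/f*d,d],-1)
    return P@T[:3,:3].T+T[:3,3]
def plane(u,v,z,c):
    T,f,cx,cy=c; r=T[:3,:3]@np.array([(u-cx)/f,(v-cy)/f,1]); o=T[:3,3]
    return o+r*(z-o[2])/r[2]
def save(im,n): cv2.imwrite('pics/'+n,im[:,:,::-1])
E
python3 - <<'E'
from h import *
s=manip.sense();print(s)
for n in('top','side'):
    im,d,c=cam(n);save(im,n+'0.png');np.savez(n+'0.npz',im=im,d=d,T=c[0],k=c[1:]);print(n,c)
E
```

```text
{'time': 0.0, 'joints': array([-1.25103846e+00,  3.42706719e-01,  1.52503208e+00,  6.97910996e-06,
        1.27536586e+00, -1.46000029e-01]), 'dq': array([-0.00011889, -0.00094355, -0.00168352, -0.00036022, -0.00110441,
        0.00100886]), 'joint_efforts': array([-4.11077126e-03, -4.31256652e+01, -2.44223177e+01,  7.13164313e-02,
        5.61437826e-02, -1.08575796e-04]), 'eef_pos': array([ 235.67096915, -468.67911416,  226.0479987 ]), 'tcp_rot': array([ 1.96267324,  0.46705873, -1.96292449]), 'contact_force': array([-0.58405881, -0.90128067,  0.70883323]), 'ft_torque': array([-0.03580904, -0.06913968,  0.01802   ]), 'finger_gap': 0.9954475887952184}
top (array([[ 6.85419638e-03, -9.93654544e-01,  1.12266055e-01,
         4.89820197e+02],
       [-9.99906508e-01, -8.13877605e-03, -1.09879717e-02,
         3.71867132e+01],
       [ 1.18319562e-02, -1.12180246e-01, -9.93617430e-01,
         8.64377440e+02],
       [ 0.00000000e+00,  0.00000000e+00,  0.00000000e+00,
         1.00000000e+00]]), np.float64(454.65640019892817), 243.6233345837044, 195.0129327316756)
side (array([[-7.93040554e-01, -4.21236100e-01,  4.40053210e-01,
         1.07090997e+02],
       [-6.09168343e-01,  5.49307523e-01, -5.71992286e-01,
         5.93034966e+02],
       [-7.80738698e-04, -7.21679564e-01, -6.92226839e-01,
         7.75454266e+02],
       [ 0.00000000e+00,  0.00000000e+00,  0.00000000e+00,
         1.00000000e+00]]), np.float64(454.38437489484903), 255.24439561861078, 185.1123014953472)
```

View pics/top0.png

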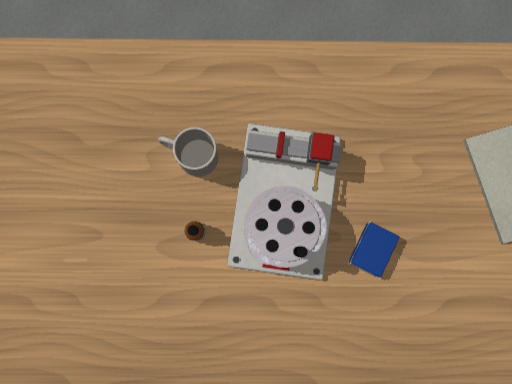

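View pics/side0.png

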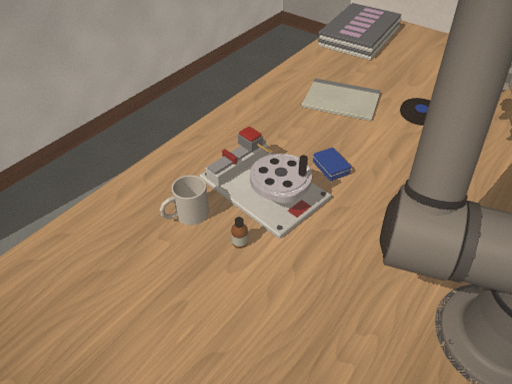

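The top view shows the wheel at (285,227), the carriage's red top at (321,147), the red stop at (281,145), and the knob near (300,251). The mug is at (195,150), the bottle at (195,231) and the box at (375,250). The side view shows the knob at (303,165).

Run:
```python
from h import *
for n in('top','side'):
    q=np.load(n+'0.npz');im,d=q['im'],q['d'];c=(q['T'],*q['k']);P=cloud(d,c)
    hsv=cv2.cvtColor(im,cv2.COLOR_RGB2HSV)
    red=((hsv[...,0]<8)|(hsv[...,0]>172))&(hsv[...,1]>150)&(hsv[...,2]>70)
    N,l,st,ce=cv2.connectedComponentsWithStats(red.astype('uint8'))
    for i in range(1,N):
        if st[i,4]>30:
            m=l==i; print(n,'red',ce[i],st[i,4],np.median(P[m],0).round(1),P[m].min(0).round(),P[m].max(0).round(), plane(*ce[i],98,c).round(1))
    w=(abs(P[...,2]-88)<3)&(np.hypot(P[...,0]-430,P[...,1]+50)<130)&(d>0)
    # blob
    N,l,st,ce=cv2.connectedComponentsWithStats(w.astype('uint8'));i=1+st[1:,4].argmax();m=l==i
    (cc,r)=cv2.minEnclosingCircle(P[m][:,:2].astype('float32'));print(n,'wheeltop',cc,r,st[i],P[m].mean(0))
    k=(P[...,2]>105)&(P[...,2]<150)&(np.hypot(P[...,0]-cc[0],P[...,1]-cc[1])<75)
    print('knob',k.sum(),P[k].mean(0) if k.any() else 0, P[k].min(0),P[k].max(0))
```

```text
top red [280.31746032 143.71428571] 126 [671.2 -35.7  72.7] [649. -43.  69.] [694. -30.  76.] [665.7 -33.8  98. ]
top red [321.85338346 146.13533835] 532 [ 661.9 -105.3   98.7] [ 490. -135.    0.] [710.  37. 864.] [ 662.2 -105.3   98. ]
top red [274.56363636 267.        ] 55 [452.4 -29.1  17.2] [449. -55.  14.] [458.  -9.  20.] [456.  -23.7  98. ]
top wheeltop (518.6045532226562, -42.340057373046875) 71.09796905517578 [ 244  206   83   62 3056] [512.59595177 -41.58777626  88.43014656]
knob 128 [481.76652976 -61.49410834 136.2153157 ] [472.95469294 -71.99756515 105.1362972 ] [489.50082254 -54.1888194  143.24336615]
side red [249.69021739 133.29891304] 184 [ 659.8 -103.4   98.5] [ 107. -212.   -0.] [768. 593. 775.] [ 660.  -103.6   98. ]
side red [228.71084337 155.30120482] 83 [669.9 -33.6  71. ] [ 107. -102.   -1.] [754. 593. 775.] [647.1  -8.4  98. ]
side red [297.15584416 211.31168831] 77 [459.6 -20.6  17.4] [107. -48.  14.] [478. 593. 775.] [423.4  42.4  98. ]
side wheeltop (515.660888671875, -42.28133773803711) 71.28539276123047 [ 259  155   52   43 1222] [510.1213568 -34.4205966  88.4854409]
knob 137 [478.22796383 -59.03930899 126.80989622] [471.20343041 -71.02140274 105.24606744] [489.60306959 -52.81131391 143.60332262]
```

```bash
cat >> h.py <<'E'
def rel(target,s=None):
    s=s or manip.sense(); M=R.from_rotvec(s['tcp_rot']).as_matrix()
    return (M.T@(np.array(target)-s['eef_pos'])/10).round(2)
E
python3 - <<'E'
from h import *
s=manip.sense();M=R.from_rotvec(s['tcp_rot']).as_matrix();print(M.round(3))
print(np.array(manip.camera_params('wrist')['hand_eye']).round(3),manip.camera_params('wrist')['fovy'])
print(rel([520,-80,330]),rel([650,-165,200]))
q=np.load('top0.npz');im,d=q['im'],q['d'];c=(q['T'],*q['k']);P=cloud(d,c)
m=(abs(P[...,2]-16)<4)&(np.hypot(P[...,0]-560,P[...,1]+42)<200)
m=cv2.morphologyEx(m.astype('uint8'),cv2.MORPH_OPEN,np.ones((3,3)))>0
X=P[m][:,:2].astype('float32');print(cv2.minAreaRect(X))
m=(P[...,2]>50)&(P[...,2]<64)&(P[...,0]>620)&(P[...,0]<710)&(P[...,1]>-150)&(P[...,1]<20)
print('rail',cv2.minAreaRect(P[m][:,:2].astype('float32')),P[m].mean(0))
E
```

```text
[[-0.     0.449 -0.893]
 [ 0.001 -0.893 -0.449]
 [-1.    -0.001 -0.   ]]
[[ 1.00000e-03 -2.56000e-01  9.67000e-01 -1.58114e+02]
 [ 1.00000e+00  0.00000e+00 -1.00000e-03  4.54000e-01]
 [ 0.00000e+00  9.67000e-01  2.56000e-01 -6.98700e+01]
 [ 0.00000e+00  0.00000e+00  0.00000e+00  1.00000e+00]] 61.170778428583645
[-10.35 -21.98 -42.86] [  2.63  -8.52 -50.66]
((576.4061279296875, -48.859519958496094), (180.00393676757812, 274.8630065917969), 82.11990356445312)
rail ((667.088134765625, -61.82440185546875), (168.3325958251953, 46.954246520996094), 81.5207290649414) [668.2678558  -47.00982881  57.19141239]
```

Emit:
move_arm(
  steps=[-2, 0, 0, 0, -1, -2, 0, 0, 0, -1],
)

```text
time: 0.27
eef_pos: [234.8, -466.3, 262.2]
tcp_rot: [1.966, 0.479, -1.968]
contact_force: [-0.2, -0.5, 0.4]
finger_gap: 0.9
```

Emit:
move_arm(
  steps=[0, 0, 0, 7, -1, 0, 0, 0, 7, -1, 0, 0, 0, 7, -1, 0, 0, 0, 7, -1, 0, 0, 0, 7, -1, 0, 0, 0, 0, -1],
)

```text
time: 0.77
eef_pos: [235.1, -466.9, 264.6]
tcp_rot: [-2.128, 0.165, 2.136]
contact_force: [0.1, -0.2, 0.8]
finger_gap: 0.469
```

Run:
```python
from h import *
s=manip.sense();M=R.from_rotvec(s['tcp_rot']).as_matrix();print(M.round(3),rel([565,-60,260]))
```

```text
[[-0.003 -0.163 -0.987]
 [ 0.009 -0.987  0.163]
 [-1.    -0.009  0.005]] [  0.73 -45.51 -25.92]
```

Emit:
move_arm(
  steps=[0, -3.5, -2, -1, -1, 0, -3.5, -2, 0, -1, 0, -3.5, -2, 0, -1, 0, -3.5, -2, 0, -1, 0, -3.5, -2, 0, -1, 0, -3.5, -2, 0, -1, 0, -3.5, -2, 0, -1, 0, -3.5, -2, 0, -1, 0, -3.5, -2, 0, -1, 0, -3.5, -2, 0, -1],
)

```text
time: 1.6
eef_pos: [482.3, -140.7, 262.9]
tcp_rot: [-2.146, 0.117, 2.164]
contact_force: [0.5, -1.1, 0.1]
finger_gap: 0.001
```

Run:
```python
from h import *
s=manip.sense();M=R.from_rotvec(s['tcp_rot']).as_matrix();print(M.round(3),rel([565,-60,260]))
```

```text
[[-0.008 -0.119 -0.993]
 [ 0.012 -0.993  0.119]
 [-1.    -0.011  0.009]] [ 0.32 -8.99 -7.25]
```

Emit:
move_arm(
  steps=[0, -3, -2.5, 0.5, -1, 0, -3, -2.5, 0.5, -1, 0, -3, -2, 0, -1, 0, 0, 0, 0, -1],
)

```text
time: 1.93
eef_pos: [568.1, -48.3, 262.0]
tcp_rot: [-2.147, 0.108, 2.166]
contact_force: [-0.9, -0.2, 0.3]
finger_gap: 0.004
```

Run:
```python
from h import *
s=manip.sense();M=R.from_rotvec(s['tcp_rot']).as_matrix();print(M.round(3))
im,d,c=cam('wrist');save(im,'w1.png');np.savez('w1.npz',im=im,d=d,T=c[0],k=c[1:])
```

```text
[[-0.008 -0.114 -0.993]
 [ 0.014 -0.993  0.114]
 [-1.    -0.013  0.01 ]]
```

View pics/w1.png

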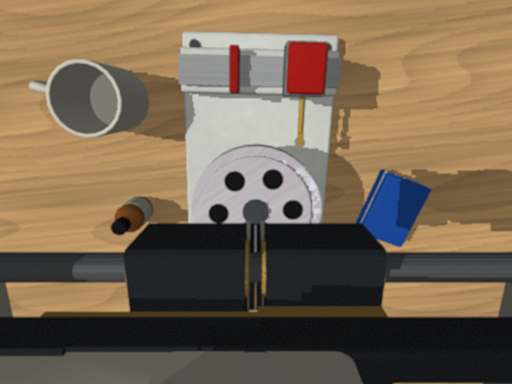

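The wrist view shows the carriage top at (307,67), the stop at (235,69) and the hub at (256,212), partly behind the gripper.

Run:
```python
from h import *
q=np.load('w1.npz');im,d=q['im'],q['d'];c=(q['T'],*q['k']);P=cloud(d,c)
hsv=cv2.cvtColor(im,cv2.COLOR_RGB2HSV)
red=((hsv[...,0]<8)|(hsv[...,0]>172))&(hsv[...,1]>150)&(hsv[...,2]>70)
N,l,st,ce=cv2.connectedComponentsWithStats(red.astype('uint8'))
for i in range(1,N):
    if st[i,4]>60:
        m=(l==i)
        for lo,hi in((69,75),(95,101)):
            k=m&(P[...,2]>lo)&(P[...,2]<hi)
            if k.sum()>60: print('red',ce[i],st[i],cv2.minAreaRect(P[k][:,:2].astype('float32')),P[k].mean(0))
b=np.load('w1.npz')['im']
w=(abs(P[...,2]-88)<3)&(np.hypot(P[...,0]-520,P[...,1]+42)<90)
X=P[w]; r0=[519,-42]
# circle fit of 60mm-radius top edge: outer points per angle
from scipy.optimize import least_squares
a=np.arctan2(X[:,1]+42,X[:,0]-519);r=np.hypot(X[:,1]+42,X[:,0]-519)
E=[]
for t in np.radians(np.arange(-100,100,4)):
    k=abs(a-t)<np.radians(2)
    if k.sum()>3: j=np.argsort(r[k])[-2:]; E.append([np.degrees(t),*X[k][j].mean(0)])
E=np.array(E);f=lambda p:np.hypot(E[:,1]-p[0],E[:,2]-p[1])-p[2]
s=least_squares(f,[519,-42,65],loss='soft_l1');print(s.x)
print(np.c_[E[:,0],E[:,3],f([*s.x])].round(1).tolist())
g=(im.max(-1)<90)&(im.min(-1)>45)&w
N,l,st,ce=cv2.connectedComponentsWithStats(g.astype('uint8'))
for i in range(1,N):
    if st[i,4]>60: print('grey',ce[i],st[i],plane(*ce[i],88,c),cv2.minEnclosingCircle(P[l==i][:,:2].astype('float32')))
```

```text
red [306.36937403  67.63476461] [ 287   42   41   52 1933] ((663.3631591796875, -104.56661224365234), (34.86418151855469, 44.91107940673828), 81.93987274169922) [ 663.65078026 -104.55298522   97.77934525]
red [233.98081535  69.10311751] [230  46   9  47 417] ((672.5848999023438, -35.63873291015625), (8.358060836791992, 43.77362060546875), 82.59954833984375) [672.60255588 -35.72736586  71.91849024]
[527.27810244 -40.72595798  66.26044227]
[[-100.0, 85.8, -4.2], [-96.0, 85.3, 2.4], [-92.0, 85.3, 2.9], [-88.0, 85.8, 2.1], [-84.0, 86.9, -4.5], [-80.0, 86.0, 3.0], [-76.0, 85.1, -0.7], [-72.0, 85.5, -0.8], [-68.0, 85.2, 2.9], [-64.0, 85.1, -0.5], [-60.0, 85.2, 2.2], [-56.0, 85.3, 0.9], [-52.0, 85.8, 0.2], [-48.0, 85.3, -1.6], [-44.0, 86.6, -6.7], [-40.0, 85.3, -2.5], [-36.0, 85.1, 0.2], [-32.0, 85.2, -1.1], [-28.0, 85.3, 2.1], [-24.0, 85.4, -1.6], [-20.0, 85.4, -4.8], [-16.0, 85.2, -0.9], [-12.0, 85.3, 1.3], [-8.0, 85.3, -3.2], [-4.0, 85.1, 1.7], [0.0, 85.2, -0.2], [4.0, 85.3, -3.1], [8.0, 85.4, 1.5], [12.0, 85.1, 1.1], [16.0, 86.0, 1.4], [20.0, 85.2, 2.1], [24.0, 85.2, 1.7], [28.0, 85.4, -0.1], [32.0, 85.2, 0.8], [36.0, 85.5, -0.4], [40.0, 85.3, 0.2], [44.0, 85.4, 1.2], [48.0, 85.7, -1.8], [52.0, 85.4, -2.9], [56.0, 87.0, -3.0], [60.0, 85.4, -0.7], [64.0, 86.9, -3.1], [68.0, 85.2, 0.8], [72.0, 85.3, 1.9], [76.0, 85.5, 0.2], [80.0, 85.4, 1.6], [84.0, 85.1, 0.5], [88.0, 85.3, 0.7], [92.0, 85.6, -9.2], [96.0, 88.3, -35.2]]
grey [256.75       213.19767442] [245 202  23  21 172] [523.45076184 -42.05521393  88.        ] ((526.3272705078125, -41.01187515258789), 13.423001289367676)
```

Emit:
move_arm(
  steps=[0, 3.7, -3.3, -0.5, -1, 0, 3.7, -3.3, -0.5, -1, 0, 3.7, -3.3, 0, -1, 3, 0, 0, 0, -1, 4, 0, 0, 0, -1, 4, 0, 0, 0, -1, 4, 0, 0, 0, -1, 2, 0, 0, 0, -1, 0, 0, 0, 0, -1],
)

```text
time: 2.73
eef_pos: [643.3, -170.0, 83.8]
tcp_rot: [-2.174, 0.069, 2.19]
contact_force: [0.1, 0.2, -0.5]
finger_gap: 0.006
```

Run:
```python
from h import *
s=manip.sense();M=R.from_rotvec(s['tcp_rot']).as_matrix();print(M.round(3),rel([655.5,-163,72]))
```

```text
[[-0.007 -0.07  -0.997]
 [ 0.008 -0.997  0.07 ]
 [-1.    -0.007  0.008]] [ 1.18 -0.77 -1.18]
```

Emit:
move_arm(
  steps=[0.6, -0.4, -0.6, 2, -1, 0.6, -0.4, -0.6, 2, -1, 0, -0.3, 0, 0, -1, 0, -0.3, 0, 0, -1, 0, -0.3, 0, 0, -1],
)

```text
time: 3.15
eef_pos: [654.9, -158.3, 74.4]
tcp_rot: [-2.137, 0.141, 2.158]
contact_force: [0.5, 0.1, 0.3]
finger_gap: 0.004
```

Emit:
move_arm(
  steps=[0, -0.4, 0, 0, -1, 0, -0.4, 0, 0, -1, 0, -0.4, 0, 0, -1, 0, -0.3, 0, 0, -1, 0, -0.3, 0, 0, -1, 0, -0.3, 0, 0, -1, 0, -0.3, 0, 0, -1, 0, -0.3, 0, 0, -1],
)

```text
time: 3.82
eef_pos: [659.1, -135.0, 79.4]
tcp_rot: [-2.15, 0.149, 2.159]
contact_force: [-1.3, -7.2, -0.4]
finger_gap: 0.003
```

Emit:
move_arm(
  steps=[0.15, -0.4, 0, 0, -1, 0.15, -0.4, 0, 0, -1, 0.15, -0.4, 0, 0, -1, 0.15, -0.4, 0, 0, -1, 0.15, -0.4, 0, 0, -1, 0.1, -0.4, 0, 0, -1, 0.1, -0.3, 0, 0, -1, 0.1, -0.3, 0, 0, -1],
)

```text
time: 4.48
eef_pos: [661.7, -121.2, 78.6]
tcp_rot: [-2.167, 0.182, 2.165]
contact_force: [-4.4, -6.1, 5.3]
finger_gap: 0.007
```

Emit:
move_arm(
  steps=[0.1, -0.5, 0, 0, -1, 0.1, -0.5, 0, 0, -1, 0.1, -0.5, 0, 0, -1, 0.1, -0.5, 0, 0, -1, 0.1, -0.5, 0, 0, -1],
)

```text
time: 4.9
eef_pos: [663.8, -107.1, 78.9]
tcp_rot: [-2.175, 0.203, 2.17]
contact_force: [-4.1, -7.1, 6.0]
finger_gap: 0.006
```

Run:
```python
from h import *
s=manip.sense();M=R.from_rotvec(s['tcp_rot']).as_matrix();print(M.round(3),rel([664.2,-99,75]))
```

```text
[[-0.001 -0.137 -0.991]
 [-0.049 -0.989  0.137]
 [-0.999  0.049 -0.005]] [ 0.35 -0.83  0.07]
```

Emit:
move_arm(
  steps=[0, -0.4, 0, 0, -1, 0, -0.4, 0, 0, -1, 0, -0.4, 0, 0, -1],
)

```text
time: 5.15
eef_pos: [664.5, -101.0, 79.2]
tcp_rot: [-2.178, 0.215, 2.175]
contact_force: [-1.4, -7.8, 0.9]
finger_gap: 0.005
```

Emit:
move_arm(
  steps=[0, -0.4, 0, 0, -1, 0, -0.4, 0, 0, -1],
)

```text
time: 5.32
eef_pos: [665.0, -97.2, 79.3]
tcp_rot: [-2.18, 0.224, 2.178]
contact_force: [-3.6, -13.6, 2.0]
finger_gap: 0.004
```

Force is rising, which suggests the stop. Another small push should confirm it.

Emit:
move_arm(
  steps=[0, -0.4, 0, 0, -1, 0, -0.4, 0, 0, -1],
)

```text
time: 5.48
eef_pos: [665.0, -97.4, 79.6]
tcp_rot: [-2.184, 0.239, 2.185]
contact_force: [-3.8, -15.3, 0.2]
finger_gap: 0.008
```

Emit:
move_arm(
  steps=[0, 0.8, 0, 0, -1, 0, 2, 0, 0, -1, -3, 1, 0, 0, -1, -4, 0, 0, 0, -1, -4, 0, 3, 0, -1, -4, -1, 4, 0, -1, -4, -1, 4, 0, -1, 0, -1, 4, 0, -1, 0, -1, 4, 0, -1, 0, -1, 4, 0, -1],
)

```text
time: 6.32
eef_pos: [463.5, -52.1, 244.4]
tcp_rot: [-2.183, 0.241, 2.181]
contact_force: [0.2, 0.9, 0.2]
finger_gap: 0.004
```

Run:
```python
from h import *
s=manip.sense();M=R.from_rotvec(s['tcp_rot']).as_matrix();print(M.round(3),rel([405,-60,260]))
```

```text
[[-0.005 -0.142 -0.99 ]
 [-0.077 -0.987  0.142]
 [-0.997  0.077 -0.006]] [-1.46  1.74  5.67]
```

Emit:
move_arm(
  steps=[-1, 1, 3, -1, 1, -0.5, 0.5, 2, -1, 1, 0, 0, 0, 0, 1],
)

```text
time: 6.57
eef_pos: [402.6, -54.6, 261.3]
tcp_rot: [-2.202, 0.196, 2.206]
contact_force: [0.8, -0.2, 0.1]
finger_gap: 0.176
```

Run:
```python
from h import *
from scipy.optimize import least_squares
im,d,c=cam('wrist');im2,d2,c2=cam('top');save(np.hstack([im,im2])[:, :, :],'x.png')
o=np.hstack([cv2.resize(im,(400,300)),cv2.resize(im2,(400,300))]);save(o,'w2.png')
np.savez('w2.npz',im=im,d=d,T=c[0],k=c[1:])
P=cloud(d,c)
k=(P[...,2]>138)&(P[...,2]<146)&(np.hypot(P[...,0]-480,P[...,1]+60)<40)
print('knobtop',k.sum(),cv2.minEnclosingCircle(P[k][:,:2].astype('float32')) if k.any() else 0)
P2=cloud(d2,c2);hsv=cv2.cvtColor(im2,cv2.COLOR_RGB2HSV)
red=((hsv[...,0]<8)|(hsv[...,0]>172))&(hsv[...,1]>150)&(hsv[...,2]>70)
for lo,hi in((69,76),(95,101)):
    q=red&(P2[...,2]>lo)&(P2[...,2]<hi)&(P2[...,0]>600); print(q.sum(),P2[q].mean(0))
print(manip.sense()['eef_pos'])
```

```text
knobtop 364 ((483.22802734375, -62.7658576965332), 8.806089401245117)
123 [671.44160922 -36.14062985  72.7196193 ]
491 [667.88400837 -61.19563399  98.62788368]
[405.73430968 -55.17284708 260.93344675]
```

View pics/w2.png

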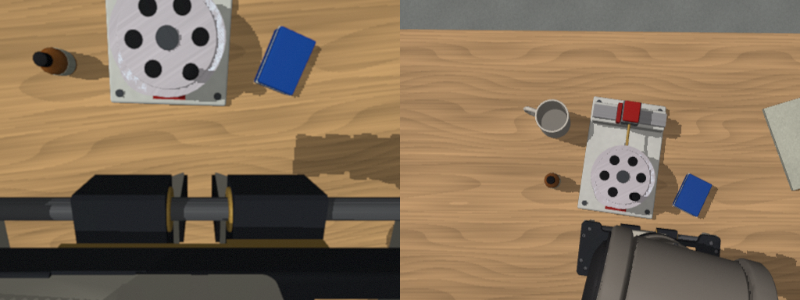

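Left is the wrist view: hub (168,38) and knob top (190,72). Right is the top view: the carriage is home against the stop at (630,112). The measured carriage-to-stop distance of 25.3 mm agrees. Next I'll check whether the rim's shape shows in the depth and work out the move to the knob.

Run:
```python
from h import *
C=np.array([525.5,-40.6])
q=np.load('w2.npz');im,d=q['im'],q['d'];c=(q['T'],*q['k']);P=cloud(d,c)
im2,d2,c2=cam('top');P2=cloud(d2,c2)
for nm,PP in(('w',P),('t',P2)):
    m=(PP[...,2]>72)&(PP[...,2]<95)&(np.hypot(PP[...,0]-C[0],PP[...,1]-C[1])<85)
    X=PP[m][:,:2]-C;a=np.degrees(np.arctan2(X[:,1],X[:,0]));r=np.hypot(*X.T)
    print(nm,[(t,round(float(np.sort(r[abs((a-t+180)%360-180)<5])[-3:].mean()),1)) for t in range(-180,180,10) if (abs((a-t+180)%360-180)<5).sum()>5])
s=manip.sense();M=R.from_rotvec(s['tcp_rot']).as_matrix();print(M.round(3),rel([483,-62.8,160]))
```

```text
w [(-180, 68.8), (-170, 68.9), (-160, 69.2), (-150, 69.1), (-140, 69.5), (-130, 69.6), (-120, 69.8), (-110, 71.0), (-100, 72.0), (-90, 72.3), (-80, 72.1), (-70, 71.3), (-60, 70.5), (-50, 65.1), (-40, 53.0), (-30, 46.8), (-20, 43.1), (-10, 41.5), (0, 41.5), (10, 43.4), (20, 46.4), (30, 52.5), (40, 64.3), (50, 69.7), (60, 70.0), (70, 69.4), (80, 69.6), (90, 69.3), (100, 68.9), (110, 68.9), (120, 71.8), (130, 73.3), (140, 73.8), (150, 72.5), (160, 69.8), (170, 68.6)]
t [(-180, 70.2), (-170, 70.5), (-160, 70.8), (-150, 70.6), (-140, 70.9), (-130, 70.5), (-120, 70.5), (-110, 71.5), (-100, 72.5), (-90, 72.9), (-80, 71.7), (-70, 70.5), (-60, 69.9), (-50, 69.1), (-40, 69.2), (-30, 69.0), (-20, 68.5), (-10, 84.0), (0, 68.6), (10, 68.1), (20, 67.9), (30, 68.2), (40, 67.7), (50, 67.7), (60, 67.6), (70, 68.0), (80, 68.5), (90, 68.3), (100, 68.7), (110, 69.0), (120, 71.2), (130, 73.9), (140, 74.6), (150, 73.5), (160, 70.6), (170, 70.5)]
[[-0.005 -0.104 -0.995]
 [-0.075 -0.992  0.104]
 [-0.997  0.075 -0.003]] [10.04 -0.81 -7.66]
```

Both views agree: the high spot (about +4.5 mm) peaks at roughly 138° world and the lesser bump (about +2 mm) at −90°. The pointer is at −8°. So I turn the wheel clockwise about 146°, which takes the knob from −152° to about +62°, and confirm by feel. First I'll go to the knob.

Emit:
move_arm(
  steps=[2, -0.2, -2.7, 0, 0, 2, -0.2, -2.7, 0, 0, 2, 0, -2.3, 0, 0, 1.5, 0, 0, 0, 0, 0, 0, 0, 0, 0],
)

```text
time: 7.13
eef_pos: [493.3, -66.0, 181.6]
tcp_rot: [-2.207, 0.199, 2.196]
contact_force: [-1.4, 0.4, -0.3]
finger_gap: 0.502
```

Run:
```python
from h import *
s=manip.sense();M=R.from_rotvec(s['tcp_rot']).as_matrix();print(M.round(3),s['finger_gap'],rel([483,-62.8-M[1,0]*-19,106]))
```

```text
[[ 0.001 -0.105 -0.994]
 [-0.075 -0.992  0.105]
 [-0.997  0.075 -0.009]] 0.502014656088642 [ 7.52 -0.63  1.11]
```

Emit:
move_arm(
  steps=[0, -0.6, 1.0, 0, 0, 1, 0, 0.2, 0, 0, 2.2, 0, 0, 0, 0, 2.2, 0, 0, 0, 0, 1.5, 0, 0, 0, 0, 0.5, 0, 0, 0, 0, 0, 0, 0, 0, 0],
)

```text
time: 7.72
eef_pos: [487.8, -64.6, 103.5]
tcp_rot: [-2.206, 0.199, 2.196]
contact_force: [0.4, 0.2, -0.3]
finger_gap: 0.501
```

Run:
```python
from h import *
s=manip.sense();M=R.from_rotvec(s['tcp_rot']).as_matrix();print(s['contact_force'],rel([483,-62.8-M[1,0]*-19,106]))
```

```text
[ 0.35956288  0.15390626 -0.31032685] [-0.25  0.03  0.48]
```

Emit:
move_arm(
  steps=[-0.3, 0, 0.6, 0, 0, 0, 0, 0.1, 0, -1, 0, 0, 0, 0, -1, 0, 0, 0, 0, -1, 0, 0, 0, 0, -1, 0, 0, 0, 0, -1],
  force=20,
)

```text
time: 8.22
eef_pos: [482.9, -63.7, 110.8]
tcp_rot: [-2.213, 0.201, 2.189]
contact_force: [0.9, 1.1, -6.3]
finger_gap: 0.199
```

```bash
cat > t.py <<'E'
from h import *
import sys
C=np.array([525.5,-40.6])
s=manip.sense();M=R.from_rotvec(s['tcp_rot']).as_matrix();g=s['eef_pos']-19*M[:,0]
v=g[:2]-C;a=np.degrees(np.arctan2(v[1],v[0]));F=s['contact_force']
t=np.array([v[1],-v[0]])/np.hypot(*v)   # clockwise tangent
print('t%.2f'%s['time'],'grasp',g.round(1),'r%.1f ang%.1f'%(np.hypot(*v),a),'Ftan%.1f Frad%.1f Fz%.1f'%(F[:2]@t,F[:2]@v/np.hypot(*v),F[2]),'gap%.3f'%s['finger_gap'])
st=float(sys.argv[1]) if len(sys.argv)>1 else 5
for b in np.radians(a-st*np.arange(1,11)):
    n=C+48*np.array([np.cos(b),np.sin(b)]); p=C+48*np.array([np.cos(b+np.radians(st)),np.sin(b+np.radians(st))])
    print((M.T@np.array([*(n-p),0])/10).round(2))
print('z corr',M[:,0].round(3))
E
python3 t.py 6
```

```text
t8.22 grasp [482.7 -62.3 129.8] r48.0 ang-153.1 Ftan0.5 Frad-1.3 Fz-6.3 gap0.199
[-0.04 -0.43  0.25]
[-0.04 -0.46  0.2 ]
[-0.04 -0.48  0.16]
[-0.04 -0.49  0.1 ]
[-0.04 -0.5   0.05]
[-0.04 -0.5  -0.  ]
[-0.04 -0.5  -0.05]
[-0.03 -0.49 -0.1 ]
[-0.03 -0.48 -0.16]
[-0.03 -0.46 -0.2 ]
z corr [ 0.007 -0.075 -0.997]
```

Emit:
move_arm(
  steps=[-0.02, -0.43, 0.25, 0, -1, -0.02, -0.46, 0.2, 0, -1, -0.02, -0.48, 0.16, 0, -1, -0.02, -0.49, 0.1, 0, -1, -0.03, -0.5, 0.05, 0, -1, -0.03, -0.5, 0.02, 0, -1],
)

```text
time: 8.72
eef_pos: [478.4, -34.0, 110.8]
tcp_rot: [-2.216, 0.206, 2.187]
contact_force: [1.9, -3.3, -1.9]
finger_gap: 0.198
```

```bash
python3 t.py 8
```

```text
t8.72 grasp [478.2 -32.5 129.7] r48.0 ang170.3 Ftan-3.0 Frad-2.4 Fz-1.9 gap0.198
[-0.05 -0.66 -0.09]
[-0.05 -0.64 -0.18]
[-0.04 -0.61 -0.27]
[-0.04 -0.57 -0.35]
[-0.03 -0.52 -0.43]
[-0.03 -0.45 -0.49]
[-0.02 -0.38 -0.55]
[-0.01 -0.3  -0.6 ]
[-0.01 -0.21 -0.63]
[ 0.   -0.12 -0.66]
z corr [ 0.009 -0.078 -0.997]
```

Emit:
move_arm(
  steps=[-0.03, -0.5, -0.05, 0, -1, -0.03, -0.49, -0.12, 0, -1, -0.03, -0.47, -0.17, 0, -1, -0.03, -0.45, -0.22, 0, -1, -0.03, -0.42, -0.27, 0, -1, -0.02, -0.39, -0.32, 0, -1, -0.02, -0.35, -0.36, 0, -1, -0.02, -0.31, -0.4, 0, -1, -0.01, -0.26, -0.43, 0, -1, -0.01, -0.21, -0.45, 0, -1],
)

```text
time: 9.55
eef_pos: [512.6, 4.2, 110.7]
tcp_rot: [-2.218, 0.208, 2.192]
contact_force: [-0.7, -7.6, 1.3]
finger_gap: 0.195
```

```bash
python3 t.py 4
```

```text
t9.55 grasp [512.4   5.8 129.6] r48.2 ang105.7 Ftan-2.8 Frad-7.1 Fz1.3 gap0.195
[-0.   -0.11 -0.32]
[-0.   -0.09 -0.32]
[-0.   -0.07 -0.33]
[ 0.   -0.05 -0.33]
[ 0.   -0.02 -0.33]
[ 0.01  0.   -0.33]
[ 0.01  0.02 -0.33]
[ 0.01  0.05 -0.33]
[ 0.01  0.07 -0.33]
[ 0.01  0.09 -0.32]
z corr [ 0.008 -0.083 -0.996]
```

Emit:
move_arm(
  steps=[0, -0.03, -0.33, 0, -1, 0, -0.07, -0.33, 0, -1, 0, -0.05, -0.33, 0, -1, 0, -0.05, -0.33, 0, -1],
)

```text
time: 9.88
eef_pos: [525.0, 6.0, 110.7]
tcp_rot: [-2.213, 0.208, 2.199]
contact_force: [-3.2, -5.4, 3.0]
finger_gap: 0.202
```

```bash
python3 t.py 4|head -4
```

```text
t9.88 grasp [525.    7.6 129.6] r48.2 ang90.6 Ftan-3.3 Frad-5.4 Fz3.0 gap0.202
[ 0.   -0.03 -0.33]
[ 0.   -0.   -0.33]
[ 0.01  0.02 -0.33]
```

Emit:
move_arm(
  steps=[0, 0, -0.35, 0, -1, 0, 0.02, -0.35, 0, -1],
)

```text
time: 10.05
eef_pos: [531.4, 5.6, 110.7]
tcp_rot: [-2.209, 0.207, 2.201]
contact_force: [-6.5, -1.9, 4.5]
finger_gap: 0.2
```

```bash
python3 t.py 4|head -4
```

```text
t10.05 grasp [531.4   7.2 129.6] r48.2 ang83.0 Ftan-6.2 Frad-2.7 Fz4.5 gap0.200
[ 0.    0.02 -0.33]
[ 0.01  0.04 -0.33]
[ 0.01  0.06 -0.33]
```

Emit:
move_arm(
  steps=[0, 0.05, -0.35, 0, -1, 0, 0.07, -0.35, 0, -1],
)

```text
time: 10.22
eef_pos: [536.7, 4.6, 110.6]
tcp_rot: [-2.203, 0.206, 2.206]
contact_force: [-7.1, -0.5, 5.7]
finger_gap: 0.199
```

```bash
python3 t.py 4|head -6
```

```text
t10.22 grasp [536.8   6.2 129.6] r48.1 ang76.4 Ftan-6.8 Frad-2.2 Fz5.7 gap0.199
[ 0.01  0.06 -0.33]
[ 0.01  0.08 -0.33]
[ 0.01  0.1  -0.32]
[ 0.01  0.12 -0.31]
[ 0.01  0.14 -0.3 ]
```

The climb is felt: the load went from about 3 to 6.8 N, with its maximum expected 15° before the peak. I continue in small steps.

Emit:
move_arm(
  steps=[0, 0.08, -0.33, 0, -1, 0, 0.1, -0.33, 0, -1],
)

```text
time: 10.38
eef_pos: [540.9, 3.4, 110.6]
tcp_rot: [-2.195, 0.204, 2.212]
contact_force: [-7.5, -0.1, 6.7]
finger_gap: 0.2
```

```bash
python3 t.py 3|head -3
```

```text
t10.38 grasp [541.2   4.9 129.5] r48.2 ang71.0 Ftan-7.0 Frad-2.5 Fz6.7 gap0.200
[ 0.    0.06 -0.24]
[ 0.01  0.08 -0.24]
```

Emit:
move_arm(
  steps=[0, 0.12, -0.28, 0, -1],
)

```text
time: 10.47
eef_pos: [542.6, 2.8, 110.6]
tcp_rot: [-2.191, 0.203, 2.215]
contact_force: [-6.6, 0.6, 6.9]
finger_gap: 0.197
```

```bash
python3 t.py 3|head -3
```

```text
t10.47 grasp [542.9   4.3 129.5] r48.1 ang68.8 Ftan-6.4 Frad-1.8 Fz6.9 gap0.197
[ 0.    0.07 -0.24]
[ 0.01  0.08 -0.24]
```

Emit:
move_arm(
  steps=[0, 0.12, -0.26, 0, -1],
)

```text
time: 10.55
eef_pos: [544.1, 2.2, 110.6]
tcp_rot: [-2.188, 0.201, 2.217]
contact_force: [-6.1, 0.4, 5.6]
finger_gap: 0.201
```

```bash
python3 t.py 3|head -3
```

```text
t10.55 grasp [544.4   3.7 129.5] r48.2 ang66.8 Ftan-5.7 Frad-2.1 Fz5.6 gap0.201
[ 0.    0.08 -0.24]
[ 0.    0.09 -0.23]
```

Emit:
move_arm(
  steps=[0, 0.13, -0.25, 0, -1],
)

```text
time: 10.63
eef_pos: [545.6, 1.5, 110.6]
tcp_rot: [-2.184, 0.2, 2.219]
contact_force: [-5.9, 1.3, 5.6]
finger_gap: 0.201
```

```bash
python3 t.py 3|head -3
```

```text
t10.63 grasp [546.    3.  129.6] r48.1 ang64.8 Ftan-5.9 Frad-1.3 Fz5.6 gap0.201
[ 0.    0.09 -0.24]
[ 0.    0.1  -0.23]
```

Emit:
move_arm(
  steps=[0, 0.13, -0.28, 0, -1, 0, 0.13, -0.28, 0, -1],
)

```text
time: 10.8
eef_pos: [549.2, -0.2, 110.6]
tcp_rot: [-2.178, 0.197, 2.224]
contact_force: [-4.9, -1.3, 5.1]
finger_gap: 0.201
```

```bash
python3 t.py 3|head -3
```

```text
t10.80 grasp [549.6   1.2 129.6] r48.2 ang60.0 Ftan-3.6 Frad-3.6 Fz5.1 gap0.201
[ 0.    0.11 -0.23]
[ 0.01  0.12 -0.22]
```

Emit:
move_arm(
  steps=[0, 0.15, -0.25, 0, -1],
)

```text
time: 10.88
eef_pos: [550.9, -1.3, 110.7]
tcp_rot: [-2.175, 0.196, 2.225]
contact_force: [-4.6, 0.5, 3.9]
finger_gap: 0.2
```

```bash
python3 t.py 3|head -3
```

```text
t10.88 grasp [551.5   0.  129.6] r48.2 ang57.4 Ftan-4.1 Frad-2.1 Fz3.9 gap0.200
[ 0.    0.12 -0.22]
[ 0.01  0.13 -0.22]
```

Emit:
move_arm(
  steps=[0, 0.15, -0.25, 0, -1],
)

```text
time: 10.97
eef_pos: [552.9, -2.6, 110.7]
tcp_rot: [-2.173, 0.195, 2.227]
contact_force: [-4.6, -1.1, 4.0]
finger_gap: 0.2
```

```bash
python3 t.py 3|head -3
```

```text
t10.97 grasp [553.4  -1.3 129.6] r48.2 ang54.6 Ftan-3.1 Frad-3.6 Fz4.0 gap0.200
[ 0.    0.13 -0.22]
[ 0.01  0.14 -0.21]
```

Emit:
move_arm(
  steps=[0, 0.16, -0.25, 0, -1],
)

```text
time: 11.05
eef_pos: [555.2, -4.3, 110.7]
tcp_rot: [-2.172, 0.195, 2.227]
contact_force: [-4.1, -1.5, 2.7]
finger_gap: 0.2
```

```bash
python3 t.py 3|head -3
```

```text
t11.05 grasp [555.7  -2.9 129.6] r48.3 ang51.3 Ftan-2.2 Frad-3.7 Fz2.7 gap0.200
[ 0.01  0.14 -0.21]
[ 0.01  0.15 -0.2 ]
```

Emit:
move_arm(
  steps=[0, 0.17, -0.25, 0, -1],
)

```text
time: 11.13
eef_pos: [557.5, -6.3, 110.6]
tcp_rot: [-2.172, 0.194, 2.228]
contact_force: [-4.1, -1.9, 2.2]
finger_gap: 0.2
```

```bash
python3 t.py 3|head -1
```

```text
t11.13 grasp [558.1  -4.9 129.6] r48.3 ang47.6 Ftan-1.7 Frad-4.2 Fz2.2 gap0.200
```

Emit:
move_arm(
  steps=[0, 0.18, -0.24, 0, -1],
)

```text
time: 11.22
eef_pos: [560.0, -8.6, 110.7]
tcp_rot: [-2.172, 0.195, 2.228]
contact_force: [-4.4, -2.4, 2.5]
finger_gap: 0.199
```

```bash
python3 t.py 3|head -1
```

```text
t11.22 grasp [560.5  -7.2 129.6] r48.4 ang43.6 Ftan-1.3 Frad-4.9 Fz2.5 gap0.199
```

Emit:
move_arm(
  steps=[0, 0.2, -0.22, 0, -1],
)

```text
time: 11.3
eef_pos: [562.2, -11.0, 110.7]
tcp_rot: [-2.172, 0.195, 2.228]
contact_force: [-3.6, -2.3, 2.6]
finger_gap: 0.2
```

```bash
python3 t.py 3|head -1
```

```text
t11.30 grasp [562.7  -9.7 129.6] r48.4 ang39.7 Ftan-0.5 Frad-4.3 Fz2.6 gap0.200
```

Emit:
move_arm(
  steps=[0, 0.2, -0.2, 0, -1],
)

```text
time: 11.38
eef_pos: [564.0, -13.3, 110.6]
tcp_rot: [-2.171, 0.194, 2.229]
contact_force: [-5.0, 0.7, 5.1]
finger_gap: 0.195
```

```bash
python3 t.py 3|head -1
```

```text
t11.38 grasp [564.6 -12.  129.6] r48.4 ang36.2 Ftan-3.5 Frad-3.6 Fz5.1 gap0.195
```

Emit:
move_arm(
  steps=[0, 0.21, -0.18, 0, -1],
)

```text
time: 11.47
eef_pos: [565.5, -15.6, 110.6]
tcp_rot: [-2.17, 0.194, 2.229]
contact_force: [-4.5, 0.9, 4.2]
finger_gap: 0.203
```

```bash
python3 t.py -3
```

```text
t11.47 grasp [566.1 -14.2 129.6] r48.4 ang33.0 Ftan-3.1 Frad-3.3 Fz4.2 gap0.203
[-0.01 -0.19  0.16]
[-0.01 -0.18  0.17]
[-0.01 -0.17  0.18]
[-0.01 -0.16  0.19]
[-0.01 -0.15  0.2 ]
[-0.01 -0.14  0.21]
[-0.   -0.13  0.21]
[-0.   -0.12  0.22]
[-0.   -0.11  0.23]
[-0.   -0.1   0.23]
z corr [-0.031 -0.069 -0.997]
```

The feel profile: the climb starts near 86°, the descent ends near 37°, and the extra load is zero at about 58–61°. So the peak is at a knob angle of about 61°, matching the 62° from depth. I turn back there.

Emit:
move_arm(
  steps=[0, -0.19, 0.16, 0, -1, 0, -0.21, 0.19, 0, -1, 0, -0.2, 0.21, 0, -1, 0, -0.19, 0.23, 0, -1, 0, -0.17, 0.24, 0, -1, 0, -0.16, 0.25, 0, -1, 0, -0.14, 0.25, 0, -1, 0, -0.13, 0.25, 0, -1],
)

```text
time: 12.13
eef_pos: [559.5, -8.1, 110.8]
tcp_rot: [-2.201, 0.208, 2.206]
contact_force: [3.8, -5.3, -3.0]
finger_gap: 0.203
```

```bash
python3 t.py -3|head -5
```

```text
t12.13 grasp [559.6  -6.5 129.7] r48.2 ang45.0 Ftan6.4 Frad-1.1 Fz-3.0 gap0.203
[-0.01 -0.15  0.2 ]
[-0.01 -0.14  0.21]
[-0.01 -0.13  0.21]
[-0.01 -0.12  0.22]
```

Emit:
move_arm(
  steps=[0, -0.2, 0.27, 0, -1, 0, -0.19, 0.28, 0, -1, 0, -0.17, 0.3, 0, -1, 0, -0.15, 0.3, 0, -1, 0, -0.13, 0.3, 0, -1],
)

```text
time: 12.55
eef_pos: [555.3, -4.2, 110.8]
tcp_rot: [-2.229, 0.219, 2.184]
contact_force: [3.9, -5.5, -2.3]
finger_gap: 0.2
```

```bash
python3 t.py -3|head -3
```

```text
t12.55 grasp [555.   -2.5 129.7] r48.2 ang52.3 Ftan6.5 Frad-2.0 Fz-2.3 gap0.200
[-0.02 -0.12  0.22]
[-0.02 -0.11  0.22]
```

Emit:
move_arm(
  steps=[0, -0.18, 0.35, 0, -1, 0, -0.16, 0.35, 0, -1, 0, -0.14, 0.33, 0, -1],
)

```text
time: 12.8
eef_pos: [551.5, -1.4, 110.8]
tcp_rot: [-2.247, 0.224, 2.169]
contact_force: [3.2, -5.4, -2.4]
finger_gap: 0.2
```

```bash
python3 t.py -3|head -3
```

```text
t12.80 grasp [5.509e+02 4.000e-01 1.297e+02] r48.2 ang58.2 Ftan5.5 Frad-2.9 Fz-2.4 gap0.200
[-0.02 -0.1   0.23]
[-0.02 -0.09  0.23]
```

Emit:
move_arm(
  steps=[0, -0.13, 0.33, 0, -1, 0, -0.1, 0.25, 0, -1],
)

```text
time: 12.97
eef_pos: [549.4, -0.1, 110.8]
tcp_rot: [-2.256, 0.226, 2.161]
contact_force: [1.9, -5.3, -1.8]
finger_gap: 0.206
```

```bash
python3 t.py -3|head -3
```

```text
t12.97 grasp [548.7   1.7 129.7] r48.3 ang61.3 Ftan4.2 Frad-3.7 Fz-1.8 gap0.206
[-0.02 -0.09  0.23]
[-0.02 -0.08  0.24]
```

At 61.3° the two turning directions balance (4.2 N against about 4 N). I release here.

Emit:
move_arm(
  steps=[0, 0, 0, 0, -1, 0, 0, 0, 0, -1, 0, 0, 0, 0, -0.4, 0, 0, 0, 0, 0, 0, 0, 0, 0, 0, 0, 0, 0, 0, 0, 0, 0, 0, 0, 0],
)

```text
time: 13.55
eef_pos: [551.6, 0.7, 110.8]
tcp_rot: [-2.262, 0.225, 2.154]
contact_force: [0.2, -0.5, 0.5]
finger_gap: 0.49
```

```bash
python3 t.py -3|head -1
```

```text
t13.55 grasp [550.7   2.5 129.6] r50.0 ang59.6 Ftan0.4 Frad-0.3 Fz0.5 gap0.490
```

Emit:
move_arm(
  steps=[-1.5, 0, 0, 0, 0, -3, 0, 0, 0, 0, -4, 0, 0, 0, 0, -4, 0, 2, 0, 0, -2, 0, 4, 0, 0, 0, 0, 4, 0, 0, 0, 0, 4, 0, 0, 0, 0, 4, 0, 0, 0, 0, 0, 0, 0],
)

```text
time: 14.3
eef_pos: [364.0, 35.2, 246.5]
tcp_rot: [-2.262, 0.222, 2.153]
contact_force: [0.8, 0.1, 0.4]
finger_gap: 0.498
```

Run:
```python
from h import *
C=np.array([525.5,-40.6])
im,d,c=cam('wrist');im2,d2,c2=cam('top')
save(np.hstack([cv2.resize(im,(400,300)),cv2.resize(im2[60:312,180:516],(400,300))]),'w3.png')
for nm,PP in(('w',cloud(d,c)),('t',cloud(d2,c2))):
    m=(PP[...,2]>72)&(PP[...,2]<95)&(np.hypot(PP[...,0]-C[0],PP[...,1]-C[1])<85)
    X=PP[m][:,:2]-C;a=np.degrees(np.arctan2(X[:,1],X[:,0]));r=np.hypot(*X.T)
    print(nm,[(t,round(float(np.sort(r[abs((a-t+180)%360-180)<4])[-3:].mean()),1)) for t in range(-180,180,8) if (abs((a-t+180)%360-180)<4).sum()>5])
    k=(PP[...,2]>136)&(PP[...,2]<146)&(np.hypot(PP[...,0]-C[0],PP[...,1]-C[1])<70)
    if k.sum()>20:
        cc=cv2.minEnclosingCircle(PP[k][:,:2].astype('float32'));v=np.array(cc[0])-C;print('knob',cc,np.degrees(np.arctan2(v[1],v[0])))
    hsv=cv2.cvtColor(im2,cv2.COLOR_RGB2HSV) 
P2=cloud(d2,c2)
red=((hsv[...,0]<8)|(hsv[...,0]>172))&(hsv[...,1]>150)&(hsv[...,2]>70)
for lo,hi in((69,76),(95,101)):
    q=red&(P2[...,2]>lo)&(P2[...,2]<hi)&(P2[...,0]>600); print(q.sum(),P2[q].mean(0))
```

```text
w [(-180, 69.2), (-172, 69.0), (-164, 69.3), (-156, 69.2), (-148, 69.1), (-140, 69.5), (-132, 69.8), (-124, 69.7), (-116, 69.8), (-108, 70.0), (-100, 70.0), (-92, 70.2), (76, 23.0), (84, 69.2), (92, 69.3), (100, 69.8), (108, 70.6), (116, 71.1), (124, 71.0), (132, 70.8), (140, 70.4), (148, 69.5), (156, 69.0), (164, 69.0), (172, 69.1)]
t [(-180, 70.1), (-172, 70.5), (-164, 70.5), (-156, 70.6), (-148, 70.6), (-140, 70.5), (-132, 70.5), (-124, 70.5), (-116, 70.7), (-108, 70.1), (-100, 70.4), (-92, 69.5), (-84, 70.1), (-76, 69.7), (-68, 70.0), (-60, 69.8), (-52, 69.4), (-44, 68.8), (-36, 69.3), (-28, 70.6), (-20, 72.3), (-12, 84.0), (-4, 83.4), (4, 72.0), (12, 69.6), (20, 67.9), (28, 67.9), (36, 68.1), (44, 67.4), (52, 67.7), (60, 68.0), (68, 67.9), (76, 67.9), (84, 68.6), (92, 68.3), (100, 69.2), (108, 70.2), (116, 70.8), (124, 71.3), (132, 71.4), (140, 70.9), (148, 69.9), (156, 69.7), (164, 70.0), (172, 70.3)]
knob ((547.5970458984375, 0.43013766407966614), 8.783588409423828) 61.695028014279686
124 [671.39474329 -36.12800551  72.64365896]
492 [667.6400493  -61.2635026   98.68686892]
```

View pics/w3.png

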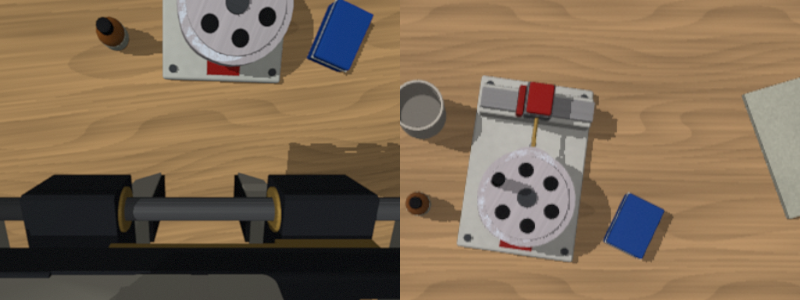

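The crop shows the carriage at (540,97) against the stop and the bystanders in place. The high spot is symmetric about −8°, under the pointer, the carriage hasn't moved and nothing is being touched. I hand in.

```bash
python3 -c "
from h import *
print(manip.sense()['contact_force'],manip.sense()['time'],manip.close_job())"
```

```text
the job is handed in; nothing more can be done
[1.54086447 0.16796015 0.52877577] 14.4 None
```

I pushed the carriage home, turned the wheel until its high spot was under the pointer, let go, and handed the job in at 14.4 s. The hand-in reports no verdict.

- **Carriage:** It stopped with about 15 N on the fingers. The carriage-to-stop distance was about 25 mm both just after the push and at the end, which is what home should give.
- **Finding the peak:** Depth images before turning put the high spot at about 138° and the lesser bump at about −90° (world angles). I turned the wheel 146° clockwise at about 5 s a turn. The load at the crank rose from about 3 to 7 N on the climb, then fell to about 0.5 N past the peak. That put the peak at a knob angle of about 61°. I turned back to it, and the load there was about 4 N in either direction.
- **Last checks:** After release the knob stood at 61.7°. Depth images showed the high spot centred on the pointer's direction (−8°) to within a couple of degrees. The hand is clear, and the box, bottle and mug look unmoved in the last pictures.
- **Not checked or off:** I only felt the wheel around the high spot, so the lesser bump was told apart by depth alone. The gripper picked up a tilt of about 4° during the push, which did no harm.

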